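Register a steel block against a flip stop

TASK

On the stop fixture, first flip the raised stop flag fully down onto its rest, then slide the steel block along the bed, without lifting it, until its long side lies flat against the fence and its end sits squarely on the lowered flag. Press it home against the flag gently, with about 10 N (never over 20 N) for a second, then let go and leave it seated there; also press the flag itself with less than 25 N and leave the other things alone.

Things in the scene. Friction and masses are not known exactly. Their poses are not given: they have to be found in the camera images.
- fixture: Flat aluminium bed, 120 (x) x 300 (y) x 12 mm, fixed to the worktop, with a steel fence along its far long edge. Origin: centre of the underside; z up; y runs along the fence (robot's left), x points across the bed to the fence. Bed top at z = 12 mm. Fence: 28 mm high above the bed (top at z = 40 mm), from x = 30 mm (its working face) to x = 50 mm, over the full length.
- flip_stop: Dark steel saddle 20 x 38 mm fixed on top of the fence, with two 7 mm ears (25 mm high) that carry the stop flag, and a small black clamp knob behind. Its place along the fence differs from case to case. Origin: on the fence's top, under the hinge pin; axes parallel to the fixture's. Includes the flag.
- flag (a joint): Angle of the stop flag about the hinge pin (parallel to the fixture's y): 0 = fully down on its rest (lip reaching level over the bed towards the robot, tongue hanging down to 3 mm above the bed), growing as it is raised; 1.57 = standing straight up; range 0 to 1.75. Friction hinge of about 0.12 N m: it stays where it is left and has no spring.
- flag_hinge (a point): On the hinge pin's axis at the middle of the flag, 16 mm above the fence's top (44 mm above the bed).
- flag_lip (a point): On the flag's lip, the place to push it down: 62 mm from the hinge axis and 6 mm off it, on the face that is the top when the flag is down and the back (away from the robot) when it is up. The steel arm is 16 mm wide (y), 10 mm thick, and ends 75 mm from the hinge axis.
- stop_face (a point): On the flag's tongue, centre of the stop face that meets the block; its y axis is the hinge axis and is the outward normal, towards the block. When down the flat face spans x = -10 to +28 mm of the fixture, from 3 mm above the bed to above the block's top. The flag has 12 mm of metal at the tongue (6 mm either side of the hinge's middle).
- steel_block: Plain grey steel block 60 x 34 x 24 mm (its x, y, z) of about 0.4 kg, lying loose on the bed on the +y side of the flip stop, off the fence and a little askew; its +x end faces the stop. Origin: centre of the underside. Slides on the bed with 1.4 to 3.5 N.
- block_end (a point): Centre of the block's end face that is to meet the flag, 30 mm along the block's x from its centre, 12 mm up.
- puck: Black round specimen mount, diameter 30, height 16 mm, standing loose on the bed at the far (-y) side of the stop; not to be disturbed. Origin: centre of the underside.
- ring_gauge: Steel ring, 62 mm across, 16 mm high, lying behind the fixture; leave alone.
- screwdriver: Screwdriver with orange handle, 172 mm long, lying to the right of the fixture; leave alone.
- tweezers: Steel tweezers, 120 mm long, lying to the right of the fixture; leave alone.
- beaker: Clear beaker, 55 mm across, 71 mm high, to the right behind the screwdriver; leave alone.
There are look-alikes about, which are no part of the job. Of the things like the steel_block, leave any that is orange; of the rest the larger one is meant.

How it is judged (in metres and radians):
On the way, in this order (a step that is already met when the one before it is completed fails the run):
1. the flag is fully down (within 0.05 rad) (value of joint flag below 0.05 rad), for 0.2 s.
2. with the flag down and the block flat on the fence, the block is pressed on the flag with 5 to 20 N for 0.8 s (value of joint flag below 0.05 rad and contact force between steel_block and flip_stop above 5 N and x of steel_block in the frame of fixture above 0.0113 m and angle between the x axis of steel_block and the y axis of fixture, either way round below 0.04 rad), for 0.8 s.
At the end, for the whole second after the job is handed in: The flag is down (within 0.05 rad); the block lies still and flat on the bed, its long side on the fence (within 1.7 mm and 0.04 rad), its end on the flag's stop face (gap under 1.5 mm), released (value of joint flag below 0.05 rad and x of steel_block in the frame of fixture above 0.0113 m and angle between the x axis of steel_block and the y axis of fixture, either way round below 0.04 rad and y of block_end in the frame of stop_face between -0.002 and 0.0015 m and angle between steel_block's own z axis and vertical below 0.05 rad and z of steel_block in the frame of fixture below 0.014 m and linear speed of steel_block below 0.01 m/s); the robot touches nothing.
It fails at once if the block is pressed on the flag or stop with more than 20 N (contact force between steel_block and flip_stop above 20 N).
It fails at once if the robot presses the flag with more than 25 N (contact force between any of the fingers, the arm and flip_stop above 25 N).
It fails at once if the block is lifted off the bed (z of steel_block in the frame of fixture above 0.024 m).
It fails at once if a bystander is moved more than 20 mm (distance of any of puck, ring_gauge, screwdriver, tweezers, beaker from where it was at the start of the episode above 0.02 m).
It also fails if it takes over 72 s, if anything falls off the work surface, if the arm or the gripper's body presses on something with over 40 N, if the wrist force passes 120 N, or if a joint passes its speed limit or range.

ROBOT

A 6-joint arm with a two-finger parallel gripper is mounted at the origin on a cart in front of the work surface, level with it; the furniture and walls round the work are solid. World frame = base frame: x ahead of the robot, y to its left, z up, the work surface at z = 0. Lengths are in mm, angles in rad, forces in N, time in s.
With the tool pointing down it reaches from about 350 to 850 mm from the base axis. Payload 8.1 kg.
Tool frame: the origin (TCP) lies between the finger pads; the fingertips stand 14 mm ahead of it and the grasp point (between the pads) lies 5 mm behind it; z points along the fingers, y is the line along which they close (so a half turn about z gives the same grasp; the last joint's range is limited). The gripper opens to 85 mm and grips with 20 to 120 N. Pads are 22 mm wide; open, the fingers measure 114 mm over their backs; the gripper's body (76 mm by 85 mm) begins 54 mm behind the grasp point. The pads swing forward as they close: fully open they stand 13 mm farther back than shut.
Start: joints at [-1.215, 0.13, 1.488, -0, 1.523, -0.085], TCP at [256.018, -542.642, 245.292] pointing down, gripper open.
Joint ranges: [-2.96, 2.96], [-0.89, 2.26], [0.02, 2.5], [-1.34, 4.48], [0, 2.73], [-2.66, 2.66]. Speed limits (rad/s): [2.39, 2.39, 2.79, 3.14, 3.14, 3.14].

INTERFACE

Orientations are given as a 3x3 rotation matrix whose columns are the frame's x, y, z axes.
In Python, from plant import robot gives the robot as it stands. The module is installed in compiled form; this text tells all that it offers.
- The arm moves only by the tool servo_tool, never from a script. Its argument "commands" is one flat list of numbers, 7 for each row, row after row: the shift along the tool's x, y, z in cm, then the turn, a rotation vector about the tool's x, y, z in degrees, then the opening, from 0 (shut) to 1 (fully open). A call has 1 to 20 rows; each row is the pose to reach, as a shift and turn from the pose commanded when the call began, along the tool's axes at that moment; what a row does not reach only later rows make up. A row lasts 1/12 s, in which the tool goes at most 41.7 mm and 7.16 degrees, less where a joint would pass 70% of its speed; a pose out of reach is approached as far as the arm can. A call with a gripper value outside its range is refused whole. The fingers move at their own pace and stop on an object; "grip_force" is the grip in N (left out, the last holds). Time passes only in rows, so rows that repeat a pose let the fingers close. It gives the time, the measured TCP pose, the force, the opening and the grip force at its end, in the units of the state.
- robot.state(): the state, without advancing time (a new reading comes with each control period).
- robot.get_image(name): name is "side" or "top"; returns a dict with "image" (400x640x3 uint8, blue, green, red), "fx", "fy", "cx", "cy" (pixels), "world_to_cam" (4x4, takes a point from world to camera coordinates). Camera axes: x right, y down, z forward; pixel columns grow to the right and rows downward; lengths in mm; the calibration is good to about 2 mm. A picture is of the moment at which its call begins. There is no depth.
- robot.sign_off(): hands the job in; it is judged then, once.
The state is a dict: "t": time; "joint_positions": joint angles; "joint_velocities": joint speeds; "effort": joint torques, N m; "eef_pos": TCP position; "tcp_rot": TCP orientation; "ft_force": force on the tool from outside, world axes, zero at the start; "moment": the same for the moment, N m; "gripper_width": finger opening in mm; "grip_force": force on a finger pad.
Only numpy, scipy, OpenCV 4.12 (cv2) and the standard library are available. Lean on these libraries where they do the work, as an engineer would, in place of code of your own. Each camera call takes 0.05 s, during which the arm holds its last target. There are 200 camera calls.

## Working session

There is one attempt and no reset: what is moved stays moved. The work goes in short steps, Python scripts to look and compute and a tool call to move; the robot and the scene stay as the last step left them, time stands still between calls to the robot, and variables do not carry over. Pictures are saved under pics/ and viewed, at most 13 in all, crops included, and the job is handed in when it is done.

Besides the shell and the picture viewer there is one more tool, called after "Emit:" as name(argument=value, ...) on one line, values as JSON. servo_tool: Moves the arm, as the interface text tells. Its arguments: {"type":"object","properties":{"commands":{"type":"array","items":{"type":"number"}},"grip_force":{"type":"number"}},"required":["commands"]}

```bash
mkdir -p pics; cat > h.py <<'E'
import numpy as np, cv2
from plant import robot
def grab(n,f):
    d=robot.get_image(n); cv2.imwrite('pics/'+f+'.png',d['image']); np.save('pics/'+f+'.npy',d,allow_pickle=True); return d
def load(f): return np.load('pics/'+f+'.npy',allow_pickle=True).item()
def ray(d,u,v):
    M=np.array(d['world_to_cam']); R=M[:3,:3]; c=-R.T@M[:3,3]
    r=R.T@np.array([(u-d['cx'])/d['fx'],(v-d['cy'])/d['fy'],1]); return c,r/np.linalg.norm(r)
def onz(d,u,v,z):
    c,r=ray(d,u,v); return c+r*(z-c[2])/r[2]
def tri(d1,p1,d2,p2):
    c1,r1=ray(d1,*p1); c2,r2=ray(d2,*p2)
    s=np.linalg.lstsq(np.c_[r1,-r2],c2-c1,rcond=None)[0]
    a=c1+s[0]*r1; b=c2+s[1]*r2; return (a+b)/2,np.linalg.norm(a-b)
def proj(d,p):
    q=np.array(d['world_to_cam'])@np.r_[p,1]; return np.array([d['fx']*q[0]/q[2]+d['cx'],d['fy']*q[1]/q[2]+d['cy']])
E
python3 - <<'E'
from h import *
for n in('top','side'):
    d=grab(n,n+'0'); print(n,d['fx'],d['cx'],d['cy'],ray(d,320,200))
s=robot.state(); print(s['t'],s['eef_pos'],s['tcp_rot'],s['gripper_width'],s['ft_force'])
E
```

```text
top 399.74957479015006 315.1433013654279 198.22584050092453 (array([ 350.34439155, -170.6462716 ,  955.57079401]), array([ 0.21958415,  0.00521941, -0.9755796 ]))
side 378.70991105821537 312.6843892307594 199.3585684763881 (array([  92.28553205, -969.03711882,  434.96148271]), array([ 0.47237246,  0.80650246, -0.35555315]))
0.1 [ 255.86643377 -542.18934076  244.33408343] [[ 9.04390839e-01  4.26704660e-01 -5.85991654e-04]
 [ 4.26705039e-01 -9.04389484e-01  1.57169484e-03]
 [ 1.40684823e-04 -1.67147201e-03 -9.99998593e-01]] 85.022901585909 [ 0.64479876  0.92167904 -0.66949631]
```

View pics/top0.png

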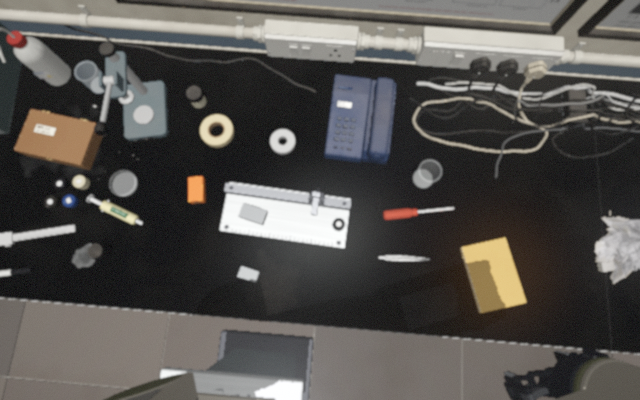

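View pics/side0.png

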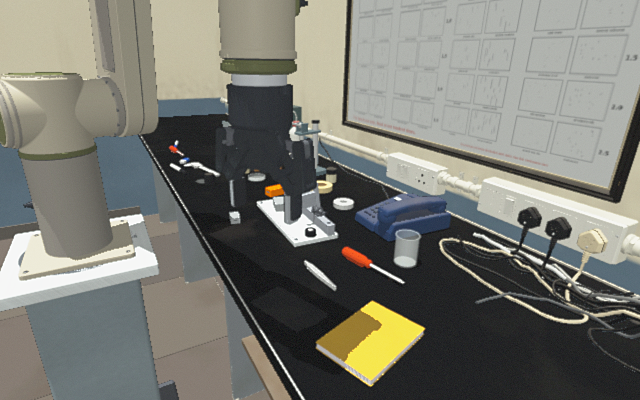

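The top view shows the bed at about (285,215), with the fence on its far edge and the stop at (316,203). The grey block is at (252,213), the puck at (339,224), and the smaller look-alike at (248,273). In the side view the gripper covers the bed, so I'll enlarge the top view and measure from that first.

```bash
python3 - <<'E'
from h import *
d=load('top0'); im=d['image'][170:260,205:365]
cv2.imwrite('pics/top0c.png',cv2.resize(im,None,fx=5,fy=5,interpolation=cv2.INTER_CUBIC))
g=cv2.cvtColor(d['image'],cv2.COLOR_BGR2GRAY)
m=(g>185).astype('uint8'); m[:, :210]=0;m[:170]=0;m[260:]=0;m[:,360:]=0
c=max(cv2.findContours(m,0,2)[0],key=cv2.contourArea)
r=cv2.minAreaRect(c);b=cv2.boxPoints(r);print(r)
for p in b:print(p,onz(d,*p,12).round(1))
E
```

```text
((285.2099914550781, 213.52999877929688), (126.14785766601562, 51.33595657348633), 8.130102157592773)
[219.13998 230.02   ] [469.7  67.4  12. ]
[226.4 179.2] [595.5  66.9  12. ]
[351.28 197.04] [ 576.4 -240.5   12. ]
[344.02 247.86] [ 452.3 -231.3   12. ]
```

View pics/top0c.png

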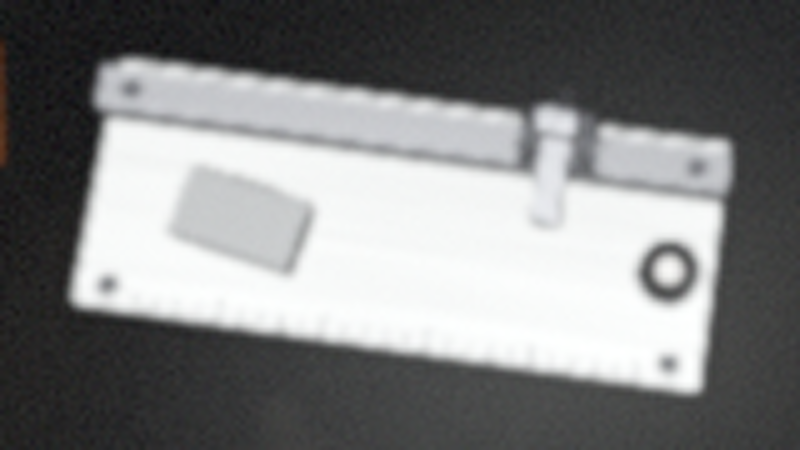

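The block, stop and puck stand clear in the enlarged view: block at crop (240,220), flag arm from (555,110) to (548,225), puck at (667,270). I'll take the arm out of the side view, turn it square to the fixture and shut the fingers.

Emit:
servo_tool(commands=[40.4,-51.9,-5.6,0,0,-61.4,0,40.4,-51.9,-5.6,0,0,-61.4,0,40.4,-51.9,-5.6,0,0,-61.4,0,40.4,-51.9,-5.6,0,0,-61.4,0,40.4,-51.9,-5.6,0,0,-61.4,0,40.4,-51.9,-5.6,0,0,-61.4,0,40.4,-51.9,-5.6,0,0,-61.4,0,40.4,-51.9,-5.6,0,0,-61.4,0,40.4,-51.9,-5.6,0,0,-61.4,0,40.4,-51.9,-5.6,0,0,-61.4,0,40.4,-51.9,-5.6,0,0,-61.4,0,40.4,-51.9,-5.6,0,0,-61.4,0,40.4,-51.9,-5.6,0,0,-61.4,0,40.4,-51.9,-5.6,0,0,-61.4,0,40.4,-51.9,-5.6,0,0,-61.4,0,40.4,-51.9,-5.6,0,0,-61.4,0,40.4,-51.9,-5.6,0,0,-61.4,0,40.4,-51.9,-5.6,0,0,-61.4,0,40.4,-51.9,-5.6,0,0,-61.4,0,40.4,-51.9,-5.6,0,0,-61.4,0], grip_force=20)

```text
t: 1.77
eef_pos: [399.8, 98.2, 301.0]
tcp_rot: [[0.06, 0.998, -0.001], [0.998, -0.06, -0.0], [-0.0, -0.001, -1.0]]
ft_force: [0.6, -0.0, -0.9]
gripper_width: 0.4
grip_force: 0.0
```

```bash
python3 - <<'E'
from h import *
d=grab('side','side1'); grab('top','top1')
p=proj(d,[520,-90,30]).astype(int); print(p)
x0,y0=p[0]-80,p[1]-55
im=d['image'][y0:y0+110,x0:x0+160]; print(x0,y0)
cv2.imwrite('pics/side1c.png',cv2.resize(im,None,fx=5,fy=5,interpolation=cv2.INTER_CUBIC))
s=robot.state();print(s['eef_pos'],s['tcp_rot'],s['ft_force'])
E
```

```text
[292 210]
212 155
[399.9046752   97.95525435 301.13272396] [[ 6.05740941e-02  9.98163689e-01 -1.70966793e-04]
 [ 9.98163687e-01 -6.05741237e-02 -1.74129758e-04]
 [-1.84166165e-04 -1.60105092e-04 -9.99999970e-01]] [ 0.26285672 -0.54066618  0.51222079]
```

View pics/side1c.png

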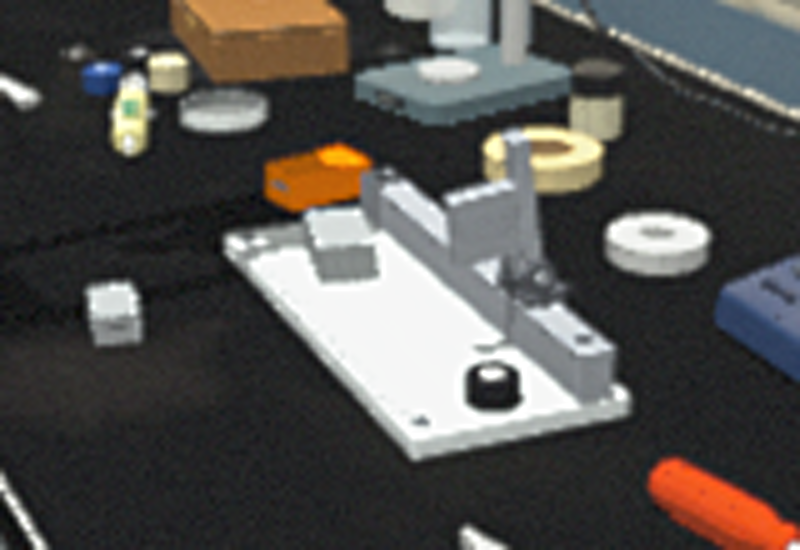

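In the side crop the flag's arm stands nearly vertical, with its tip at (515,135) and its root at (530,270). The tongue plate points at the robot at (480,220), so the lip has to be pushed from behind. The block is at (340,245) and the puck at (492,385), and the clamp knob is on the puck side at (535,285).

```bash
python3 - <<'E'
from h import *
t=load('top1'); s=load('side1'); S=lambda u,v:(212+u/5-.4,155+v/5-.4); T=lambda u,v:(205+u/5-.4,170+v/5-.4)
for n,a,b in [('nearR',T(702,393),S(415,458)),('nearL',T(70,303),S(228,240)),('flagtip',T(556,106),S(515,133)),('fenceR face top',T(728,192),S(572,358)),
  ('tongue end top?',T(548,226),S(447,195)),('puck c',T(667,270),S(492,370)),('blk BR top',T(290,272),S(320,250)),('blk FR top',T(312,206),S(377,243))]:
    p,e=tri(t,a,s,b); print(n,p.round(1),round(e,1))
g=cv2.cvtColor(t['image'],cv2.COLOR_BGR2GRAY)
print(g[205:222:4,236:276:4]); 
m=((g>140)&(g<215)).astype('uint8'); k=np.zeros_like(m); k[198:228,234:272]=1; m*=k
c=max(cv2.findContours(m,0,1)[0],key=cv2.contourArea); r=cv2.minAreaRect(c); b=cv2.boxPoints(r)
print(r); q=np.array([onz(t,*p,36)[:2] for p in b]); print(q.round(1),q.mean(0), np.linalg.norm(q-np.roll(q,1,0),axis=1))
# bed edges, by half-level crossing along columns / rows
def fit(pts): 
    vx,vy,x,y=cv2.fitLine(np.float32(pts),cv2.DIST_HUBER,0,.01,.01).ravel(); return np.degrees(np.arctan2(vx,vy)),(x,y)
G=g.astype(float)
def cross(line,lvl):  # last falling idx
    i=np.where(line>lvl)[0][-1]; return i+(line[i]-lvl)/(line[i]-line[i+1])
near=[];face=[]
for u in range(226,340):
    a=215; near.append(onz(t,u,a+cross(G[a:262,u],130),12)[:2])
for u in list(range(234,300)):
    col=G[180:222,u]; i=np.argmax(np.diff(col[8:30])*0+0) if 0 else None
    v0=192+ (u-230)*0.13 -4; seg=G[int(v0)-3:int(v0)+9,u]; j=np.argmax(np.diff(seg)); face.append(onz(t,u,int(v0)-3+j+.5,12)[:2])
for n,p in(('near',near),('face',face)):
    a,x=fit(p); print(n,a,x)
L=[onz(t,222-0+0,0,12)]
E=[]
for v in range(202,226): 
    r=G[v,205:245]; i=np.where(r>130)[0][0]; E.append(onz(t,205+i-(r[i]-130)/(r[i]-r[i-1]),v,12)[:2])
R=[]
for v in range(214,242): R.append(onz(t,335+cross(G[v,335:362],130),v,12)[:2])
print('left',np.median(E,0),'right',np.median(R,0))
E
```

```text
nearR [ 453.4 -234.6    3.1] 1.5
nearL [472.2  69.    7.5] 5.3
flagtip [ 553.5 -155.   131.3] 3.4
fenceR face top [ 541.9 -237.    39.2] 3.2
tongue end top? [ 509.5 -156.8  104.2] 2.9
puck c [ 506.9 -212.8   29.4] 2.2
blk BR top [490.  -37.6  35.4] 1.8
blk FR top [522.2 -44.6  36.4] 2.7
[[161 226 204 200 206 236 248 249 249 248]
 [163 189 205 203 206 204 203 226 249 250]
 [162 202 205 204 205 206 205 204 234 251]
 [162 187 196 203 206 206 206 178 250 250]
 [164 254 253 240 207 196 206 199 252 251]]
((250.5, 212.5), (29.0, 33.0), 90.0)
[[545.1  36.9]
 [551.6 -40.7]
 [483.  -48.3]
 [476.5  28. ]] [514.06003607  -6.02816612] [69.14493261 77.86674569 69.10530403 76.59237088]
near 3.448266 (np.float32(456.45374), np.float32(-121.01929))
face 3.0774825 (np.float32(555.1733), np.float32(-36.91464))
left [510.00742703  64.53649286] right [ 501.32327171 -236.63102549]
```

Emit:
servo_tool(commands=[-24.4,20.9,10,0,0,0,0,-24.4,20.9,10,0,0,0,0,-24.4,20.9,10,0,0,0,0,-24.4,20.9,10,0,0,0,0,-24.4,20.9,10,0,0,0,0,-24.4,20.9,10,0,0,0,0,-24.4,20.9,10,0,0,0,0,-24.4,20.9,10,0,0,0,0,-24.4,20.9,10,0,0,0,0,-24.4,20.9,10,0,0,0,0,-24.4,20.9,10,0,0,0,0,-24.4,20.9,13.5,0,0,0,0,-24.4,20.9,17,0,0,0,0,-24.4,20.9,17,0,0,0,0,-24.4,20.9,17,0,0,0,0])

```text
t: 3.12
eef_pos: [592.6, -155.3, 130.8]
tcp_rot: [[0.058, 0.998, -0.003], [0.998, -0.058, 0.001], [0.001, -0.003, -1.0]]
ft_force: [-0.4, 0.4, 0.0]
gripper_width: -0.2
grip_force: 0.0
```

```bash
python3 - <<'E'
from h import *
a=[]
for n in('side','top'):
    d=grab(n,n+'2'); p=proj(d,[560,-155,90]).astype(int)
    u,v=p[0]-40,p[1]-40; print(n,u,v); a.append(cv2.resize(d['image'][v:v+80,u:u+80],None,fx=5,fy=5,interpolation=cv2.INTER_CUBIC))
cv2.imwrite('pics/c2.png',np.hstack(a)); s=robot.state(); print(s['eef_pos'])
E
```

```text
side 277 155
top 275 153
[ 595.45020306 -156.49566613  134.59368443]
```

View pics/c2.png

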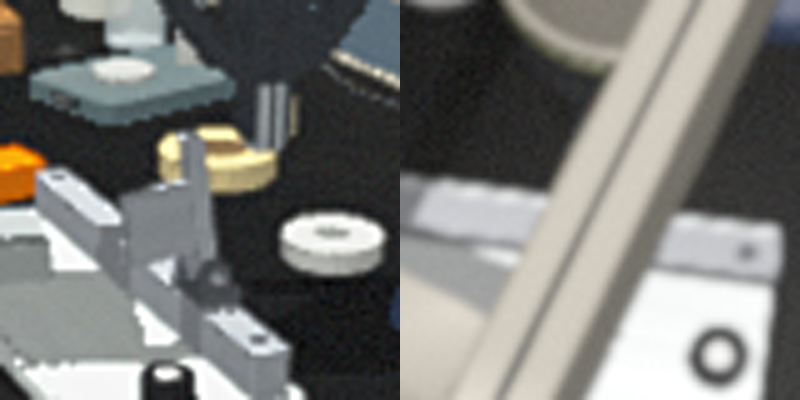

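Emit:
servo_tool(commands=[0,-1,0,0,0,0,0,0,-2,0,0,0,0,0,0,-2.8,0,0,0,0,0,0,-3.6,0,0,0,0,0,0,-4.4,0.2,0,0,0,0,0,-5.1,0.5,0,0,0,0,0,-5.9,0.9,0,0,0,0,0,-6.5,1.3,0,0,0,0,0,-7.1,1.9,0,0,0,0,0,-7.6,2.5,0,0,0,0,0,-8.05,3.2,0,0,0,0,0,-8.4,3.9,0,0,0,0,0,-8.5,4.4,0,0,0,0,0,-8.5,4.4,0,0,0,0,0,-8.5,4.4,0,0,0,0])

```text
t: 4.47
eef_pos: [509.1, -151.5, 86.5]
tcp_rot: [[0.058, 0.998, -0.001], [0.998, -0.058, 0.001], [0.001, -0.001, -1.0]]
ft_force: [-0.2, -0.6, -0.4]
gripper_width: 0.1
grip_force: 0.0
```

```bash
python3 - <<'E'
from h import *
d=grab('side','side3'); s=robot.state(); print(s['eef_pos'],s['ft_force'],s['moment'])
cv2.imwrite('pics/c3.png',cv2.resize(d['image'][140:240,220:380],None,fx=5,fy=5,interpolation=cv2.INTER_CUBIC))
E
```

```text
[ 509.47532362 -151.55193087   86.968183  ] [-0.40359736 -0.39716559  0.19057702] [-0.03299096  0.03779053  0.05962249]
```

View pics/c3.png

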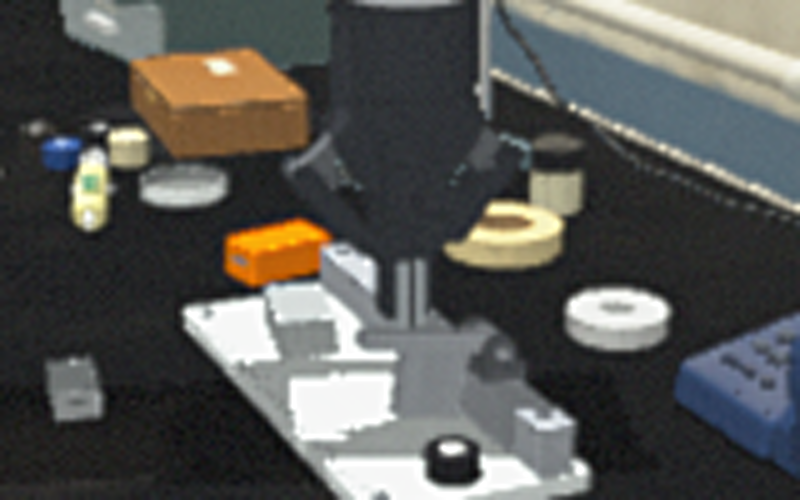

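The flag is now nearly down: its arm shows level at crop (360–470, 335) with the fingertips on it. Next I'll press it down slowly.

Emit:
servo_tool(commands=[0,0,0.2,0,0,0,0,0,0,0.4,0,0,0,0,0,0,0.6,0,0,0,0,0,0,0.7,0,0,0,0,0,0,0.8,0,0,0,0,0,0,0.8,0,0,0,0])

```text
t: 5.02
eef_pos: [509.4, -151.7, 79.1]
tcp_rot: [[0.058, 0.998, -0.0], [0.998, -0.058, 0.0], [0.0, -0.0, -1.0]]
ft_force: [0.1, -1.3, 1.1]
gripper_width: 0.1
grip_force: 0.1
```

Emit:
servo_tool(commands=[0,0,0.05,0,0,0,0,0,0,0.1,0,0,0,0,0,0,0.15,0,0,0,0,0,0,0.15,0,0,0,0])

```text
t: 5.35
eef_pos: [509.5, -151.7, 77.7]
tcp_rot: [[0.058, 0.998, -0.0], [0.998, -0.058, 0.0], [0.0, -0.0, -1.0]]
ft_force: [-0.3, -0.3, 1.2]
gripper_width: 0.4
grip_force: 0.5
```

Emit:
servo_tool(commands=[0,0,0.05,0,0,0,0,0,0,0.1,0,0,0,0,0,0,0.1,0,0,0,0])

```text
t: 5.6
eef_pos: [509.5, -151.7, 76.7]
tcp_rot: [[0.058, 0.998, -0.0], [0.998, -0.058, 0.0], [0.0, -0.0, -1.0]]
ft_force: [-0.3, 0.6, 1.5]
gripper_width: -0.1
grip_force: 0.4
```

Emit:
servo_tool(commands=[0,0,0.03,0,0,0,0,0,0,0.06,0,0,0,0,0,0,0.06,0,0,0,0])

```text
t: 5.85
eef_pos: [509.5, -151.7, 76.1]
tcp_rot: [[0.058, 0.998, -0.0], [0.998, -0.058, 0.0], [0.0, -0.0, -1.0]]
ft_force: [0.2, 0.3, 0.5]
gripper_width: -0.1
grip_force: 0.4
```

Emit:
servo_tool(commands=[0,0,0.03,0,0,0,0,0,0,0.05,0,0,0,0,0,0,0.05,0,0,0,0])

```text
t: 6.1
eef_pos: [509.6, -151.7, 76.0]
tcp_rot: [[0.058, 0.998, 0.0], [0.998, -0.058, -0.0], [-0.0, 0.0, -1.0]]
ft_force: [-2.8, 0.2, 4.7]
gripper_width: 0.1
grip_force: 2.4
```

Emit:
servo_tool(commands=[0,0,0.03,0,0,0,0,0,0,0.03,0,0,0,0,0,0,0.03,0,0,0,0,0,0,0.03,0,0,0,0])

```text
t: 6.43
eef_pos: [509.6, -151.7, 76.0]
tcp_rot: [[0.058, 0.998, 0.0], [0.998, -0.058, -0.0], [-0.0, 0.0, -1.0]]
ft_force: [-3.7, 1.6, 6.1]
gripper_width: 0.1
grip_force: 3.6
```

The flag is solid on its rest: z stopped at 76.0 and the force is rising. I'll lift off, and measure the block from the earlier clear top view.

Emit:
servo_tool(commands=[0,0,-3,0,0,0,0,0,0,-6,0,0,0,0,0,0,-6,0,0,0,0])

```text
t: 6.68
eef_pos: [513.0, -153.0, 141.7]
tcp_rot: [[0.058, 0.998, 0.009], [0.998, -0.058, -0.003], [-0.003, 0.009, -1.0]]
ft_force: [1.8, -1.0, 1.5]
gripper_width: 0.4
grip_force: 0.0
```

```bash
python3 - <<'E'
from h import *
t=load('top0'); g=cv2.cvtColor(t['image'],cv2.COLOR_BGR2GRAY)
m=(g<228).astype('uint8'); n,l,st,_=cv2.connectedComponentsWithStats(m,connectivity=4); k=(l==l[213,252]).astype('uint8'); print(st[l[213,252]])
c=max(cv2.findContours(k,0,1)[0],key=cv2.contourArea); r=cv2.minAreaRect(c); b=cv2.boxPoints(r); print(r)
q=np.array([onz(t,*p,30)[:2] for p in b])
O=np.array([518.5,-86.8]);a=np.radians(3.3);ex=np.array([np.cos(a),-np.sin(a)]);ey=np.array([np.sin(a),np.cos(a)])
f=lambda w:np.array([(w-O)@ex,(w-O)@ey])
F=np.array([f(w) for w in q]);print(F.round(1),F.mean(0),np.linalg.norm(F-np.roll(F,1,0),axis=1))
s=robot.state();print(s['eef_pos'],s['ft_force'],f(np.array(s['eef_pos'][:2])))
E
```

```text
[238 203  30  23 445]
((253.0500030517578, 213.35000610351562), (27.51181411743164, 16.4438419342041), 18.434947967529297)
[[-22.8 110.1]
 [ 15.8 104.8]
 [  3.8  40.1]
 [-34.5  45.9]] [-9.41896691 75.23013259] [65.27237185 39.04346149 65.86239679 38.83119781]
[ 513.0126966  -153.02186663  141.68707832] [ 1.77227093 -0.99559532  1.48686421] [ -1.66620713 -66.42792991]
```

Emit:
servo_tool(commands=[13.3,-6,0,0,0,0,0,13.3,-6,0,0,0,0,0,13.3,-6,0,0,0,0,0,13.3,-6,0,0,0,0,0,13.3,-6,0,0,0,0,0,13.3,-6,4,0,0,0,0,13.3,-6,8,0,0,0,0,13.3,-6,10.5,0,0,0,0,13.3,-6,10.5,0,0,0,0,13.3,-6,10.5,0,0,0,0,13.3,-6,10.5,0,0,0,0])

```text
t: 7.6
eef_pos: [458.8, -15.9, 32.0]
tcp_rot: [[0.059, 0.998, 0.002], [0.998, -0.059, -0.0], [-0.0, 0.002, -1.0]]
ft_force: [0.0, -0.3, 0.8]
gripper_width: 0.0
grip_force: 0.0
```

```bash
python3 - <<'E'
from h import *
a=[]
for n in('side','top'):
    d=grab(n,n+'4'); p=proj(d,[520,-60,40]).astype(int)
    u,v=p[0]-40,p[1]-40; print(n,u,v); a.append(cv2.resize(d['image'][v:v+80,u:u+80],None,fx=5,fy=5,interpolation=cv2.INTER_CUBIC))
cv2.imwrite('pics/c4.png',np.hstack(a)); s=robot.state(); print(s['eef_pos'],s['ft_force'])
E
```

```text
side 248 163
top 233 171
[459.65679965 -15.94336511  32.91565714] [0.54351844 0.13726841 0.56469127]
```

View pics/c4.png

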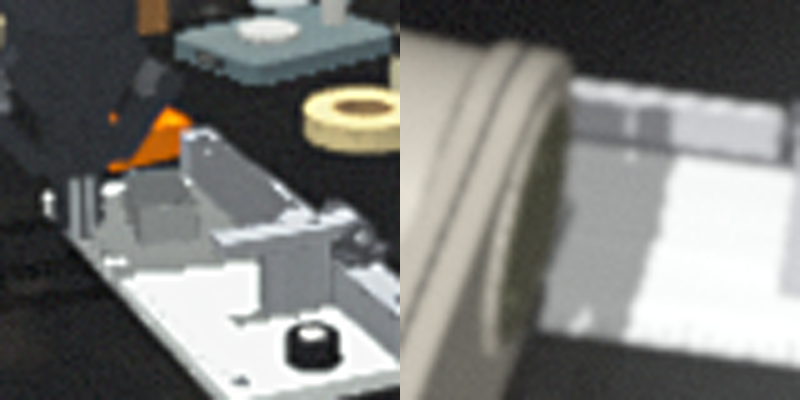

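The flag is level at crop (280,230), the fingers stand beside the block at (85,210), and the block is at (165,205). I'll push it towards the fence.

Emit:
servo_tool(commands=[0,0.6,0,0,0,0,0,0,1.2,0,0,0,0,0,0,1.6,0,0,0,0,0,0,2,0,0,0,0,0,0,2.3,0,0,0,0,0,0,2.6,0,0,0,0,0,0,2.9,0,0,0,0,0,0,3.2,0,0,0,0,0,0,3.5,0,0,0,0,0,0,3.7,0,0,0,0,0,0,3.9,0,0,0,0,0,0,4.1,0,0,0,0,0,0,4.2,0,0,0,0,0,0,4.2,0,0,0,0])

```text
validation failed for argument at $.co...
```

Emit:
servo_tool(commands=[0,0.1,0,0,0,0,0,0,0.2,0,0,0,0,0,0,0.3,0,0,0,0,0,0,0.3,0,0,0,0])

```text
validation failed for argument at $.co...
```

Both calls were refused by argument validation, and nothing suggests the arm moved. I'll resend the first one on its own and in a shorter form.

Emit:
servo_tool(commands=[0,0.6,0,0,0,0,0,0,1.2,0,0,0,0,0,0,1.6,0,0,0,0,0,0,2.0,0,0,0,0,0,0,2.3,0,0,0,0,0,0,2.6,0,0,0,0,0,0,2.9,0,0,0,0,0,0,3.2,0,0,0,0,0,0,3.5,0,0,0,0,0])

```text
t: 8.45
eef_pos: [492.3, -17.5, 30.2]
tcp_rot: [[0.058, 0.998, -0.001], [0.998, -0.058, 0.0], [-0.0, -0.001, -1.0]]
ft_force: [-3.3, -0.3, 1.9]
gripper_width: 0.1
grip_force: 1.7
```

Emit:
servo_tool(commands=[0,0.2,0,0,0,0,0,0,0.4,0,0,0,0,0,0,0.6,0,0,0,0,0,0,0.7,0,0,0,0,0,0,0.7,0,0,0,0,0])

```text
t: 8.87
eef_pos: [499.6, -17.8, 30.4]
tcp_rot: [[0.058, 0.998, 0.0], [0.998, -0.058, 0.0], [0.0, 0.0, -1.0]]
ft_force: [-1.6, -0.2, -0.8]
gripper_width: 0.1
grip_force: 0.6
```

Emit:
servo_tool(commands=[0,0.1,0,0,0,0,0,0,0.2,0,0,0,0,0,0,0.3,0,0,0,0,0,0,0.3,0,0,0,0,0])

```text
t: 9.2
eef_pos: [502.5, -18.1, 30.5]
tcp_rot: [[0.058, 0.998, 0.0], [0.998, -0.058, -0.0], [-0.0, 0.0, -1.0]]
ft_force: [-2.6, -0.6, -0.7]
gripper_width: 0.6
grip_force: 0.9
```

Emit:
servo_tool(commands=[0,0.1,0,0,0,0,0,0,0.2,0,0,0,0,0,0,0.3,0,0,0,0,0,0,0.3,0,0,0,0,0])

```text
t: 9.53
eef_pos: [505.0, -18.1, 30.2]
tcp_rot: [[0.058, 0.998, -0.001], [0.998, -0.058, 0.0], [0.0, -0.001, -1.0]]
ft_force: [-3.6, 0.4, 0.6]
gripper_width: 0.0
grip_force: 2.2
```

Emit:
servo_tool(commands=[0,0.1,0,0,0,0,0,0,0.2,0,0,0,0,0,0,0.2,0,0,0,0,0])

```text
t: 9.78
eef_pos: [505.4, -18.0, 30.1]
tcp_rot: [[0.058, 0.998, -0.005], [0.998, -0.058, 0.001], [0.0, -0.005, -1.0]]
ft_force: [-13.6, 1.9, 9.4]
gripper_width: 0.1
grip_force: 6.9
```

Emit:
servo_tool(commands=[0,0.1,0,0,0,0,0,0,0.2,0,0,0,0,0,0,0.2,0,0,0,0,0])

```text
t: 10.03
eef_pos: [505.7, -18.0, 30.0]
tcp_rot: [[0.058, 0.998, -0.008], [0.998, -0.058, 0.001], [0.0, -0.008, -1.0]]
ft_force: [-23.1, 2.0, 18.5]
gripper_width: -0.3
grip_force: 11.9
```

Emit:
servo_tool(commands=[0,-1,0,0,0,0,0,0,-3,0,0,0,0,0,0,-3,0,0,0,0,0,4,-3,0,0,0,0,0,7.7,-3,0,0,0,0,0,7.7,-3,0,0,0,0,0,7.7,0,0,0,0,0,0,7.7,2.4,0,0,0,0,0,7.7,2.4,0,0,0,0,0,7.7,2.4,0,0,0,0,0])

```text
t: 10.87
eef_pos: [539.8, 57.0, 30.9]
tcp_rot: [[0.058, 0.998, 0.002], [0.998, -0.058, 0.0], [0.0, 0.002, -1.0]]
ft_force: [0.3, 0.2, -0.7]
gripper_width: -0.0
grip_force: 0.0
```

```bash
python3 - <<'E'
from h import *
a=[]
for n in('side','top'):
    d=grab(n,n+'5'); p=proj(d,[530,-30,40]).astype(int)
    u,v=p[0]-40,p[1]-40; print(n,u,v); a.append(cv2.resize(d['image'][v:v+80,u:u+80],None,fx=5,fy=5,interpolation=cv2.INTER_CUBIC))
cv2.imwrite('pics/c5.png',np.hstack(a)); s=robot.state(); print(s['eef_pos'],s['ft_force'])
E
```

```text
side 246 160
top 221 166
[537.74018219  56.93303851  30.27188705] [-0.82594169 -0.365319    0.05489163]
```

View pics/c5.png

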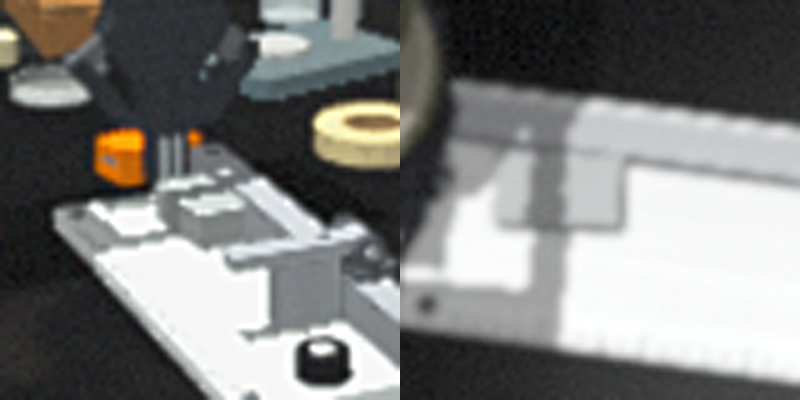

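The block lies flat on the fence with its near end at top crop (622,190), and the fingers are behind its far end. I'll slide it towards the flag.

Emit:
servo_tool(commands=[-1,0,0,0,0,0,0,-2,0,0,0,0,0,0,-2.6,0,0,0,0,0,0,-3.2,0,0,0,0,0,0,-3.8,0,0,0,0,0,0,-4.4,0,0,0,0,0,0,-5,0,0,0,0,0,0,-5.6,0,0,0,0,0,0,-6.2,0,0,0,0,0,0,-6.8,0,0,0,0,0,0,-7.4,0,0,0,0,0,0,-8,0,0,0,0,0,0,-8.6,0,0,0,0,0,0,-9.2,0,0,0,0,0,0,-9.8,0,0,0,0,0,0,-10.3,0,0,0,0,0,0,-10.7,0,0,0,0,0,0,-11,0,0,0,0,0,0,-11.2,0,0,0,0,0,0,-11.2,0,0,0,0,0,0])

```text
t: 12.63
eef_pos: [531.2, -55.3, 30.5]
tcp_rot: [[0.059, 0.998, 0.0], [0.998, -0.059, -0.0], [-0.0, 0.0, -1.0]]
ft_force: [-0.1, -0.6, 0.2]
gripper_width: 0.1
grip_force: 0.0
```

```bash
python3 - <<'E'
from h import *
a=[]
for n in('side','top'):
    d=grab(n,n+'6'); p=proj(d,[530,-120,40]).astype(int)
    u,v=p[0]-40,p[1]-40; print(n,u,v); a.append(cv2.resize(d['image'][v:v+80,u:u+80],None,fx=5,fy=5,interpolation=cv2.INTER_CUBIC))
cv2.imwrite('pics/c6.png',np.hstack(a)); s=robot.state(); print(s['eef_pos'],s['ft_force'])
E
```

```text
side 260 170
top 259 169
[531.36874402 -55.06365731  30.5441969 ] [0.9720965  1.17951533 0.54715465]
```

View pics/c6.png

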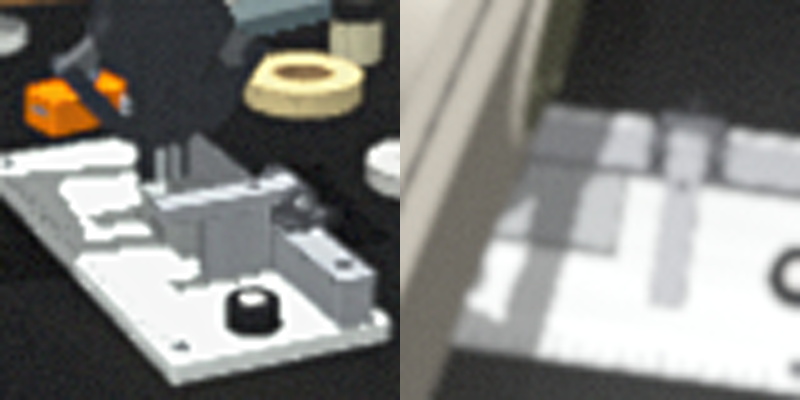

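The block is flat on the fence with its end at top crop (613,210). The flag's middle is near x=672, which leaves a gap of about 20 mm, so I'll go on slowly.

Emit:
servo_tool(commands=[-0.3,0,0,0,0,0,0,-0.6,0,0,0,0,0,0,-0.8,0,0,0,0,0,0,-1,0,0,0,0,0,0,-1.2,0,0,0,0,0,0,-1.3,0,0,0,0,0,0,-1.3,0,0,0,0,0,0])

```text
t: 13.32
eef_pos: [530.6, -68.1, 30.5]
tcp_rot: [[0.059, 0.998, 0.0], [0.998, -0.059, -0.0], [-0.0, 0.0, -1.0]]
ft_force: [0.5, 2.6, 2.0]
gripper_width: 0.3
grip_force: 1.1
```

Emit:
servo_tool(commands=[-0.1,0,0,0,0,0,0,-0.2,0,0,0,0,0,0,-0.25,0,0,0,0,0,0,-0.25,0,0,0,0,0,0])

```text
t: 13.65
eef_pos: [530.4, -70.3, 30.5]
tcp_rot: [[0.058, 0.998, 0.0], [0.998, -0.058, 0.0], [0.0, 0.0, -1.0]]
ft_force: [0.4, 3.6, 2.6]
gripper_width: 0.3
grip_force: 1.9
```

Emit:
servo_tool(commands=[-0.1,0,0,0,0,0,0,-0.15,0,0,0,0,0,0,-0.15,0,0,0,0,0,0])

```text
t: 13.9
eef_pos: [530.4, -71.8, 30.5]
tcp_rot: [[0.058, 0.998, 0.0], [0.998, -0.058, -0.0], [0.0, 0.0, -1.0]]
ft_force: [1.4, 3.9, 3.4]
gripper_width: 0.3
grip_force: 2.2
```

Emit:
servo_tool(commands=[-0.05,0,0,0,0,0,0,-0.1,0,0,0,0,0,0,-0.12,0,0,0,0,0,0])

```text
t: 14.15
eef_pos: [530.3, -72.9, 30.5]
tcp_rot: [[0.058, 0.998, 0.0], [0.998, -0.058, 0.0], [0.0, 0.0, -1.0]]
ft_force: [-0.6, 5.5, 3.8]
gripper_width: -0.0
grip_force: 2.6
```

Emit:
servo_tool(commands=[-0.05,0,0,0,0,0,0,-0.1,0,0,0,0,0,0,-0.1,0,0,0,0,0,0])

```text
t: 14.4
eef_pos: [530.2, -74.0, 30.5]
tcp_rot: [[0.058, 0.998, 0.0], [0.998, -0.058, 0.0], [0.0, 0.0, -1.0]]
ft_force: [0.2, 5.4, 3.1]
gripper_width: -0.1
grip_force: 2.4
```

Emit:
servo_tool(commands=[-0.05,0,0,0,0,0,0,-0.08,0,0,0,0,0,0,-0.08,0,0,0,0,0,0])

```text
t: 14.65
eef_pos: [530.1, -74.7, 30.5]
tcp_rot: [[0.058, 0.998, 0.0], [0.998, -0.058, 0.0], [0.0, 0.0, -1.0]]
ft_force: [-0.9, 4.4, 3.8]
gripper_width: 0.4
grip_force: 2.5
```

Emit:
servo_tool(commands=[-0.05,0,0,0,0,0,0,-0.1,0,0,0,0,0,0,-0.1,0,0,0,0,0,0])

```text
t: 14.9
eef_pos: [530.1, -75.8, 30.5]
tcp_rot: [[0.058, 0.998, 0.0], [0.998, -0.058, 0.0], [0.0, 0.0, -1.0]]
ft_force: [0.0, 5.2, 4.5]
gripper_width: -0.2
grip_force: 2.5
```

Emit:
servo_tool(commands=[-0.05,0,0,0,0,0,0,-0.08,0,0,0,0,0,0,-0.08,0,0,0,0,0,0])

```text
t: 15.15
eef_pos: [530.1, -76.5, 30.5]
tcp_rot: [[0.058, 0.998, 0.0], [0.998, -0.058, 0.0], [0.0, 0.0, -1.0]]
ft_force: [0.1, 5.1, 4.1]
gripper_width: 0.2
grip_force: 2.5
```

Emit:
servo_tool(commands=[-0.05,0,0,0,0,0,0,-0.08,0,0,0,0,0,0,-0.08,0,0,0,0,0,0])

```text
t: 15.4
eef_pos: [530.0, -77.3, 30.5]
tcp_rot: [[0.058, 0.998, 0.0], [0.998, -0.058, 0.0], [0.0, 0.0, -1.0]]
ft_force: [0.2, 4.9, 4.1]
gripper_width: 0.2
grip_force: 2.5
```

Emit:
servo_tool(commands=[-0.05,0,0,0,0,0,0,-0.1,0,0,0,0,0,0,-0.1,0,0,0,0,0,0])

```text
t: 15.65
eef_pos: [530.0, -77.5, 30.5]
tcp_rot: [[0.058, 0.998, 0.0], [0.998, -0.058, 0.001], [0.001, 0.0, -1.0]]
ft_force: [0.9, 8.3, 4.1]
gripper_width: -0.3
grip_force: 4.7
```

Emit:
servo_tool(commands=[-0.05,0,0,0,0,0,0,-0.08,0,0,0,0,0,0,-0.08,0,0,0,0,0,0])

```text
t: 15.9
eef_pos: [529.9, -77.6, 30.5]
tcp_rot: [[0.058, 0.998, 0.0], [0.998, -0.058, 0.002], [0.002, 0.0, -1.0]]
ft_force: [0.4, 12.9, 6.5]
gripper_width: -0.2
grip_force: 6.5
```

Emit:
servo_tool(commands=[-0.04,0,0,0,0,0,0,-0.06,0,0,0,0,0,0,-0.06,0,0,0,0,0,0])

```text
t: 16.15
eef_pos: [529.9, -77.6, 30.5]
tcp_rot: [[0.058, 0.998, 0.0], [0.998, -0.058, 0.003], [0.003, -0.0, -1.0]]
ft_force: [1.7, 15.9, 6.5]
gripper_width: 0.2
grip_force: 7.9
```

About 16 N at the wrist, less 4–5 N of sliding drag, leaves about 11 N on the flag. I'll hold it there for over a second.

Emit:
servo_tool(commands=[0,0,0,0,0,0,0,0,0,0,0,0,0,0,0,0,0,0,0,0,0,0,0,0,0,0,0,0,0,0,0,0,0,0,0,0,0,0,0,0,0,0,0,0,0,0,0,0,0,0,0,0,0,0,0,0,0,0,0,0,0,0,0,0,0,0,0,0,0,0,0,0,0,0,0,0,0,0,0,0,0,0,0,0,0,0,0,0,0,0,0,0,0,0,0,0,0,0])

```text
t: 17.32
eef_pos: [529.9, -77.6, 30.5]
tcp_rot: [[0.058, 0.998, 0.0], [0.998, -0.058, 0.003], [0.003, -0.0, -1.0]]
ft_force: [0.7, 15.2, 6.5]
gripper_width: 0.2
grip_force: 7.8
```

Emit:
servo_tool(commands=[0.2,0,0,0,0,0,0,0.5,0,0,0,0,0,0,1.5,0,0,0,0,0,0,4,0,0,0,0,0,0,7,0,0,0,0,0,0,7,0,-4,0,0,0,0,10,0,-7,0,0,0,0,13,-6,-9,0,0,0,0,16,-10,-10,0,0,0,0,20,-13,-10,0,0,0,0,20,-13,-10,0,0,0,0,20,-13,-10,0,0,0,0])

```text
t: 18.32
eef_pos: [407.7, 131.3, 130.4]
tcp_rot: [[0.055, 0.998, -0.002], [0.998, -0.055, 0.001], [0.001, -0.002, -1.0]]
ft_force: [-0.2, -0.0, 0.3]
gripper_width: -0.2
grip_force: 0.0
```

```bash
python3 - <<'E'
from h import *
a=[]
for n in('side','top'):
    d=grab(n,n+'7'); p=proj(d,[530,-120,40]).astype(int)
    u,v=p[0]-40,p[1]-40; print(n,u,v); a.append(cv2.resize(d['image'][v:v+80,u:u+80],None,fx=5,fy=5,interpolation=cv2.INTER_CUBIC))
cv2.imwrite('pics/c7.png',np.hstack(a)); s=robot.state(); print(s['t'],s['eef_pos'],s['ft_force'])
E
```

```text
side 260 170
top 259 169
18.4167 [410.83344615 128.60751555 130.49715866] [ 0.40618989 -0.71414486  0.10815199]
```

View pics/c7.png

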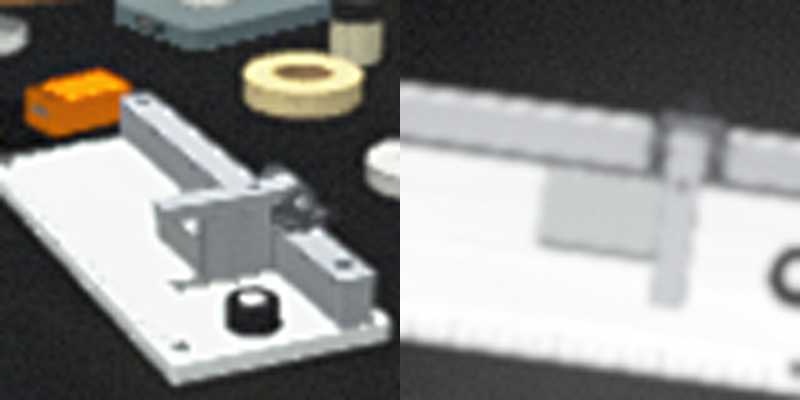

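The block is seated: its end touches the flag at top crop (655,215), its side is along the fence, the flag is level and the puck has not moved. I'll check the angle and gap to the fence before handing in.

```bash
python3 - <<'E'
from h import *
t=load('top7'); G=cv2.cvtColor(t['image'],cv2.COLOR_BGR2GRAY).astype(float)
def edge(us,v0,v1,lvl,z,rise=True):
    P=[]
    for u in us:
        c=G[v0:v1,u]; i=[k for k in range(len(c)-1) if c[k]<lvl<=c[k+1]]
        if i: i=i[-1]; P.append(onz(t,u,v0+i+(lvl-c[i])/(c[i+1]-c[i]),z)[:2])
    vx,vy,x,y=cv2.fitLine(np.float32(P),cv2.DIST_HUBER,0,.01,.01).ravel(); return np.degrees(np.arctan(vx/vy)),x-vx/vy*(y+100),len(P)
print('block near', edge(range(290,308),210,228,228,12))
print('face/bed  ', edge(range(250,284),188,212,228,12))
near=[]
for u in range(226,340):
    c=G[215:262,u]; i=np.where(c>130)[0][-1]; near.append(onz(t,u,215+i+(c[i]-130)/(c[i]-c[i+1]),12)[:2])
vx,vy,x,y=cv2.fitLine(np.float32(near),cv2.DIST_HUBER,0,.01,.01).ravel(); print('bed near',np.degrees(np.arctan(vx/vy)),x-vx/vy*(y+100))
E
```

```text
block near (np.float32(3.0381954), np.float32(509.53348), 18)
face/bed   (np.float32(3.4423783), np.float32(549.2936), 34)
bed near 3.3932216 457.76218
```

```bash
python3 - <<'E'
from h import *
for f,us in(('top5',range(256,264)),('top7',range(290,308))):
    t=load(f); G=cv2.cvtColor(t['image'],cv2.COLOR_BGR2GRAY).astype(float); e=[]
    for u in us:
        c=G[200:228,u]; i=[k for k in range(len(c)-1) if c[k]<228<=c[k+1]][-1]
        w=onz(t,u,200+i+(228-c[i])/(c[i+1]-c[i]),12); e.append((w[0]-457.76)-np.tan(np.radians(3.39))*(w[1]+100))
    print(f,np.round(e,1),np.mean(e)*.998)
E
```

```text
top5 [55.6 56.3 56.4 56.4 56.6 57.  57.3 57.7] 56.55313682062325
top7 [51.6 51.6 51.7 51.9 52.2 52.2 52.  51.8 51.6 51.8 52.1 52.1 52.2 52.1
 52.  51.8 51.9 52. ] 51.82032364527833
```

The check shows a fault. The block's side is now about 52 mm from the bed's near edge, against 56 when it lay on the fence. It has crept about 4 mm off the fence during the slide, so I'll push it sideways onto the fence again and then press the end a second time.

Emit:
servo_tool(commands=[-24,6.5,0,0,0,0,0,-24,6.5,0,0,0,0,0,-24,6.5,0,0,0,0,0,-24,6.5,0,0,0,0,0,-24,6.5,0,0,0,0,0,-24,6.5,0,0,0,0,0,-24,6.5,0,0,0,0,0,-24,6.5,0,0,0,0,0,-24,6.5,4,0,0,0,0,-24,6.5,8,0,0,0,0,-24,6.5,10,0,0,0,0,-24,6.5,10,0,0,0,0,-24,6.5,10,0,0,0,0])

```text
t: 19.5
eef_pos: [462.0, -115.4, 29.3]
tcp_rot: [[0.058, 0.998, -0.002], [0.998, -0.058, 0.0], [0.0, -0.002, -1.0]]
ft_force: [0.2, -0.5, 0.7]
gripper_width: 0.0
grip_force: 0.0
```

Emit:
servo_tool(commands=[0,0.4,0,0,0,0,0,0,0.8,0,0,0,0,0,0,1.2,0,0,0,0,0,0,1.6,0,0,0,0,0,0,2,0,0,0,0,0,0,2.3,0,0,0,0,0,0,2.5,0,0,0,0,0,0,2.5,0,0,0,0,0])

```text
t: 20.17
eef_pos: [487.9, -117.4, 30.5]
tcp_rot: [[0.058, 0.998, 0.0], [0.998, -0.058, -0.0], [-0.0, 0.0, -1.0]]
ft_force: [-0.6, 0.6, -0.1]
gripper_width: 0.3
grip_force: 0.0
```

Emit:
servo_tool(commands=[0,0.2,0,0,0,0,0,0,0.4,0,0,0,0,0,0,0.6,0,0,0,0,0,0,0.7,0,0,0,0,0,0,0.7,0,0,0,0,0])

```text
t: 20.58
eef_pos: [494.7, -117.8, 30.5]
tcp_rot: [[0.058, 0.998, 0.0], [0.998, -0.058, -0.0], [-0.0, 0.0, -1.0]]
ft_force: [0.1, -0.1, -0.7]
gripper_width: 0.4
grip_force: 0.0
```

Emit:
servo_tool(commands=[0,0.1,0,0,0,0,0,0,0.2,0,0,0,0,0,0,0.2,0,0,0,0,0])

```text
t: 20.83
eef_pos: [495.7, -117.8, 30.2]
tcp_rot: [[0.058, 0.998, -0.002], [0.998, -0.058, 0.0], [0.0, -0.002, -1.0]]
ft_force: [-4.6, -0.4, 3.6]
gripper_width: 0.2
grip_force: 2.4
```

Emit:
servo_tool(commands=[0,0.1,0,0,0,0,0,0,0.2,0,0,0,0,0,0,0.2,0,0,0,0,0])

```text
t: 21.08
eef_pos: [498.0, -117.9, 30.2]
tcp_rot: [[0.058, 0.998, -0.001], [0.998, -0.058, 0.0], [0.0, -0.001, -1.0]]
ft_force: [-4.4, 0.4, 2.5]
gripper_width: 0.1
grip_force: 2.0
```

Emit:
servo_tool(commands=[0,0.1,0,0,0,0,0,0,0.15,0,0,0,0,0,0,0.15,0,0,0,0,0])

```text
t: 21.33
eef_pos: [499.8, -118.0, 30.2]
tcp_rot: [[0.058, 0.998, -0.0], [0.998, -0.058, 0.0], [0.0, -0.0, -1.0]]
ft_force: [-3.4, 0.8, 1.5]
gripper_width: -0.1
grip_force: 1.7
```

Emit:
servo_tool(commands=[0,0.1,0,0,0,0,0,0,0.1,0,0,0,0,0,0,0.1,0,0,0,0,0])

```text
t: 21.58
eef_pos: [501.0, -118.1, 30.3]
tcp_rot: [[0.058, 0.998, 0.0], [0.998, -0.058, 0.0], [0.0, 0.0, -1.0]]
ft_force: [-2.9, -0.0, 0.5]
gripper_width: -0.2
grip_force: 1.2
```

Emit:
servo_tool(commands=[0,0.1,0,0,0,0,0,0,0.1,0,0,0,0,0,0,0.1,0,0,0,0,0])

```text
t: 21.83
eef_pos: [501.3, -118.0, 30.2]
tcp_rot: [[0.058, 0.998, -0.002], [0.998, -0.058, 0.0], [0.0, -0.002, -1.0]]
ft_force: [-5.8, 0.1, 3.2]
gripper_width: -0.4
grip_force: 3.3
```

Emit:
servo_tool(commands=[0,0.1,0,0,0,0,0,0,0.1,0,0,0,0,0,0,0.1,0,0,0,0,0])

```text
t: 22.08
eef_pos: [501.4, -118.0, 30.2]
tcp_rot: [[0.058, 0.998, -0.004], [0.998, -0.058, 0.001], [0.0, -0.004, -1.0]]
ft_force: [-11.8, 0.7, 8.3]
gripper_width: -0.3
grip_force: 6.1
```

The block was about 5.5 mm off and is now firm on the fence. I'll back off, look quickly by numbers, and go round to its end.

Emit:
servo_tool(commands=[0,-0.3,0,0,0,0,0,0,-1,0,0,0,0,0,0,-3,0,0,0,0,0,0,-3,0,0,0,0,0,4,-3,0,0,0,0,0,6.2,-3,0,0,0,0,0,6.2,-3,0,0,0,0,0,6.2,0,0,0,0,0,0,6.2,2.6,0,0,0,0,0,6.2,2.6,0,0,0,0,0,6.2,2.6,0,0,0,0,0])

```text
t: 23.0
eef_pos: [534.0, -58.2, 30.6]
tcp_rot: [[0.058, 0.998, 0.001], [0.998, -0.058, -0.0], [-0.0, 0.001, -1.0]]
ft_force: [-0.3, -0.5, 0.3]
gripper_width: 0.3
grip_force: 0.0
```

```bash
python3 - <<'E'
from h import *
t=grab('top','top8'); s=robot.state(); print(s['t'],s['eef_pos'],s['ft_force'])
G=cv2.cvtColor(t['image'],cv2.COLOR_BGR2GRAY).astype(float); e=[]
for u in range(284,309):
    c=G[200:228,u]; i=[k for k in range(len(c)-1) if c[k]<228<=c[k+1]]
    if not i: continue
    i=i[-1]; w=onz(t,u,200+i+(228-c[i])/(c[i+1]-c[i]),12); e.append((u,round((w[0]-457.76)-np.tan(np.radians(3.39))*(w[1]+100),1)))
print(e)
cv2.imwrite('pics/c8.png',cv2.resize(t['image'][169:249,249:349],None,fx=6,fy=6,interpolation=cv2.INTER_CUBIC))
E
```

```text
23.05 [532.78317567 -58.10273443  30.26818634] [-0.41498114  0.31512039 -0.40797523]
[(284, np.float64(72.0)), (285, np.float64(73.3)), (292, np.float64(39.6)), (293, np.float64(49.2)), (294, np.float64(55.4)), (295, np.float64(57.2)), (296, np.float64(57.8)), (297, np.float64(58.0)), (298, np.float64(58.0)), (299, np.float64(58.1)), (300, np.float64(57.8)), (301, np.float64(57.7)), (302, np.float64(57.6)), (303, np.float64(57.8)), (304, np.float64(58.0)), (305, np.float64(58.0)), (306, np.float64(58.0)), (307, np.float64(57.9)), (308, np.float64(57.4))]
```

View pics/c8.png

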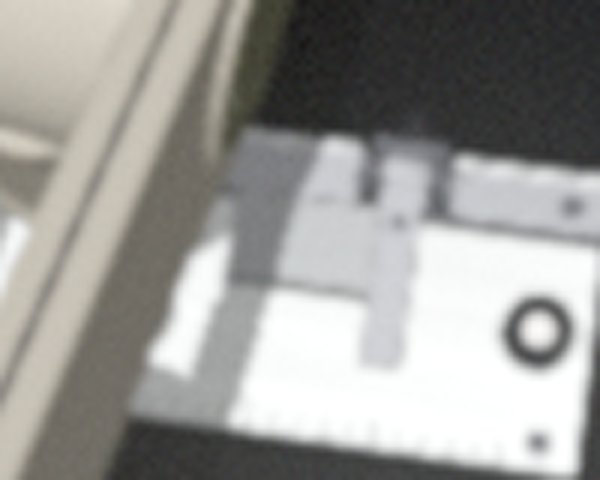

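The block is now flush with the fence (57.9 mm, constant along its length), with no line between them, and its end meets the flag at crop (370,250). Next I'll press the end again.

Emit:
servo_tool(commands=[-0.4,0,0,0,0,0,0,-0.8,0,0,0,0,0,0,-1.2,0,0,0,0,0,0,-1.5,0,0,0,0,0,0,-1.6,0,0,0,0,0,0,-1.6,0,0,0,0,0,0])

```text
t: 23.55
eef_pos: [531.5, -74.4, 30.5]
tcp_rot: [[0.059, 0.998, 0.0], [0.998, -0.059, -0.0], [-0.0, 0.0, -1.0]]
ft_force: [0.0, -0.2, -0.4]
gripper_width: 0.1
grip_force: 0.0
```

Emit:
servo_tool(commands=[-0.1,0,0,0,0,0,0,-0.2,0,0,0,0,0,0,-0.2,0,0,0,0,0,0])

```text
t: 23.8
eef_pos: [531.5, -75.9, 30.4]
tcp_rot: [[0.058, 0.998, 0.0], [0.998, -0.058, -0.0], [-0.0, 0.0, -1.0]]
ft_force: [-0.2, 0.7, 0.6]
gripper_width: -0.1
grip_force: 0.0
```

Emit:
servo_tool(commands=[-0.05,0,0,0,0,0,0,-0.1,0,0,0,0,0,0,-0.1,0,0,0,0,0,0])

```text
t: 24.05
eef_pos: [531.4, -76.9, 30.4]
tcp_rot: [[0.058, 0.998, -0.0], [0.998, -0.058, -0.0], [-0.0, -0.0, -1.0]]
ft_force: [0.7, -0.2, -0.2]
gripper_width: -0.2
grip_force: 0.0
```

Emit:
servo_tool(commands=[-0.05,0,0,0,0,0,0,-0.1,0,0,0,0,0,0,-0.1,0,0,0,0,0,0])

```text
t: 24.3
eef_pos: [531.4, -77.5, 30.4]
tcp_rot: [[0.058, 0.998, -0.0], [0.998, -0.058, 0.001], [0.001, -0.0, -1.0]]
ft_force: [0.3, 3.2, -0.2]
gripper_width: -0.1
grip_force: 1.4
```

Emit:
servo_tool(commands=[-0.05,0,0,0,0,0,0,-0.1,0,0,0,0,0,0,-0.1,0,0,0,0,0,0])

```text
t: 24.55
eef_pos: [531.3, -77.6, 30.4]
tcp_rot: [[0.058, 0.998, -0.0], [0.998, -0.058, 0.002], [0.002, -0.0, -1.0]]
ft_force: [0.6, 7.6, 1.7]
gripper_width: -0.0
grip_force: 4.0
```

Emit:
servo_tool(commands=[-0.04,0,0,0,0,0,0,-0.06,0,0,0,0,0,0,-0.06,0,0,0,0,0,0])

```text
t: 24.8
eef_pos: [531.3, -77.6, 30.4]
tcp_rot: [[0.058, 0.998, -0.0], [0.998, -0.058, 0.003], [0.003, -0.0, -1.0]]
ft_force: [0.8, 10.8, 2.0]
gripper_width: 0.2
grip_force: 5.3
```

Emit:
servo_tool(commands=[-0.03,0,0,0,0,0,0,-0.03,0,0,0,0,0,0,-0.03,0,0,0,0,0,0,-0.03,0,0,0,0,0,0,-0.03,0,0,0,0,0,0,-0.03,0,0,0,0,0,0,-0.03,0,0,0,0,0,0,-0.03,0,0,0,0,0,0,-0.03,0,0,0,0,0,0,-0.03,0,0,0,0,0,0,-0.03,0,0,0,0,0,0,-0.03,0,0,0,0,0,0,-0.03,0,0,0,0,0,0,-0.03,0,0,0,0,0,0,-0.03,0,0,0,0,0,0,-0.03,0,0,0,0,0,0])

```text
t: 26.13
eef_pos: [531.3, -77.6, 30.4]
tcp_rot: [[0.058, 0.998, 0.0], [0.998, -0.058, 0.003], [0.003, -0.0, -1.0]]
ft_force: [1.6, 11.5, 1.8]
gripper_width: 0.1
grip_force: 6.0
```

Emit:
servo_tool(commands=[0.1,0,0,0,0,0,0,0.2,0,0,0,0,0,0,0.5,0,0,0,0,0,0,1.5,0,0,0,0,0,0,4,0,0,0,0,0,0,7,0,0,0,0,0,0,7,0,-4,0,0,0,0,10,0,-7,0,0,0,0,13,-6,-9,0,0,0,0,16,-10,-10,0,0,0,0,20,-13,-10,0,0,0,0,20,-13,-10,0,0,0,0,20,-13,-10,0,0,0,0,20,-13,-10,0,0,0,0])

```text
t: 27.3
eef_pos: [412.1, 129.3, 130.8]
tcp_rot: [[0.055, 0.999, 0.001], [0.999, -0.055, 0.0], [0.0, 0.001, -1.0]]
ft_force: [-0.1, -0.3, 1.0]
gripper_width: -0.2
grip_force: 0.0
```

```bash
python3 - <<'E'
from h import *
t=grab('top','top9'); s=robot.state(); print(s['t'],s['eef_pos'],s['ft_force'])
G=cv2.cvtColor(t['image'],cv2.COLOR_BGR2GRAY).astype(float); e=[]
for u in range(284,309):
    c=G[200:228,u]; i=[k for k in range(len(c)-1) if c[k]<228<=c[k+1]]
    if not i: continue
    i=i[-1]; w=onz(t,u,200+i+(228-c[i])/(c[i+1]-c[i]),12); e.append(round((w[0]-457.76)-np.tan(np.radians(3.39))*(w[1]+100),1))
print(e)
for v in (206,208,210): # block left end and flag edge, both pictures
    print([load(f)['image'][v,284:316,1].tolist() for f in ('top7','top9')])
E
```

```text
27.35 [413.07297672 128.24912693 130.75929766] [-0.09077588 -0.85839808 -0.01912901]
[np.float64(91.8), np.float64(91.7), np.float64(61.2), np.float64(58.2), np.float64(57.6), np.float64(57.6), np.float64(57.9), np.float64(58.0), np.float64(57.7), np.float64(57.5), np.float64(57.4), np.float64(57.5), np.float64(57.6), np.float64(57.9), np.float64(57.9), np.float64(57.9), np.float64(57.6), np.float64(57.4), np.float64(57.5), np.float64(57.7), np.float64(57.9), np.float64(57.8), np.float64(57.8), np.float64(57.6), np.float64(57.1)]
[[247, 245, 238, 224, 213, 205, 204, 203, 203, 204, 205, 205, 205, 204, 204, 204, 205, 205, 204, 203, 207, 207, 208, 204, 203, 203, 197, 192, 191, 192, 178, 167], [247, 246, 242, 230, 215, 206, 204, 205, 204, 203, 203, 205, 204, 203, 205, 204, 204, 204, 204, 204, 205, 205, 203, 205, 205, 204, 201, 195, 193, 190, 178, 167]]
[[247, 246, 237, 222, 209, 205, 205, 205, 204, 204, 205, 204, 205, 205, 205, 205, 203, 205, 206, 204, 205, 205, 204, 204, 205, 204, 204, 202, 202, 204, 202, 200], [247, 245, 237, 223, 210, 205, 205, 204, 204, 204, 204, 204, 206, 205, 204, 205, 205, 205, 203, 206, 203, 205, 205, 203, 205, 205, 204, 202, 202, 204, 202, 200]]
[[248, 245, 235, 219, 206, 204, 204, 205, 205, 205, 204, 205, 206, 205, 206, 203, 205, 205, 205, 206, 205, 204, 205, 206, 205, 204, 199, 198, 204, 207, 208, 207], [248, 246, 236, 219, 208, 204, 205, 205, 205, 205, 204, 205, 206, 205, 204, 203, 204, 205, 205, 206, 205, 204, 206, 205, 205, 203, 201, 199, 203, 207, 206, 206]]
```

```bash
python3 -c "
from plant import robot
print(robot.sign_off())"
```

```text
the job is handed in; nothing more can be done
None
```

I handed the job in at about 27 s, with no verdict returned: the flag is down, and the block is flush on the fence, seated on the flag and released after a final press of about 11 N for over a second; it had crept about 5 mm off the fence in the slide, so I pushed it back and pressed again.

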